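# Open the wide label printer for a new roll

### The arm

A 7-joint arm with a two-finger parallel gripper is mounted at the origin on the work surface. World frame = base frame: x ahead of the robot, y to its left, z up, the work surface at z = 0. Lengths are in m, angles in rad, forces in N, time in s.
With the tool pointing down it reaches from about 0.4 to 0.875 m from the base axis. Payload 6.5 kg.
Tool frame: the origin (TCP) lies at the centre of the arm's flange, where the gripper is bolted on; the fingertips stand 166 mm ahead of it and the grasp point (between the pads) lies 147 mm ahead of it; x points along the fingers, y is the direction in which the jaws open and shut, and the axes are right-handed (so a half turn about x gives the same grasp; the last joint's range is limited). The gripper opens to 88 mm and grips with 3 to 60 N. Pads are 18 mm wide; open, the fingers measure 123 mm over their backs; the gripper's body (75 mm by 187 mm) begins 45 mm behind the grasp point.
Start: joints at [1.129, 0.536, -0.004, 1.538, 0.003, 1.067, -0.071], TCP at [0.239, -0.605, 0.405] pointing down, gripper open.
Joint ranges: [-2.7, 2.7], [-0.37, 2.16], [-1.27, 1.26], [0.24, 2.4], [-1.31, 4.45], [0.19, 1.91], [-2.76, 2.76]. Speed limits (rad/s): [2.39, 2.39, 3.14, 3.14, 3.14, 3.14, 3.14].

### API

Orientations are given as a rotation vector (axis times angle).
In Python, from bench import arm, vision gives the robot as it stands.
- The arm moves only by the shell command python3 -m jog 'ROWS'. ROWS is JSON, a list that holds one entry, the list of rows, each a list of 5 numbers: the shift along the world's x, y, z in mm, then the turn about the world's z in degrees, then the finger opening in mm, from 0 to 88.1. A call has exactly 5 rows; each row is the pose to reach, as a shift and turn from the pose commanded when the call began; what a row does not reach only later rows make up. A row lasts 1/12 s, in which the tool goes at most 41.7 mm and 7.16 degrees, less where a joint would pass 70% of its speed; a pose out of reach is approached as far as the arm can. A call with a gripper value outside its range is refused whole. The fingers move at their own pace and stop on an object; the grip force is fixed at half the most. Time passes only in rows, so rows that repeat a pose let the fingers close, or fill a call up. It gives the time, the measured TCP pose, the force and the opening at its end, in the units of the state.
- arm.get_obs(): the state, without advancing time (a new reading comes with each control period).
- vision.camera(name): name is "side" or "top"; returns the picture (384x512x3 uint8, blue, green, red); there is no depth.
- vision.camera_model(name): a dict with "fx", "fy", "cx", "cy" (pixels), "rvec" (rotation vector, rad) and "tvec" (3), from world to camera coordinates, as OpenCV has them. Camera axes: x right, y down, z forward; pixel columns grow to the right and rows downward; lengths in m; the calibration is good to about 2 mm. A picture is of the moment at which its call begins. camera_model takes no time and is no camera call.
- arm.hand_in(): hands the job in, once; it reports no verdict.
The state is a dict: "t": time; "q": joint angles; "dq": joint speeds; "joint_torque": joint torques, N m; "tool_pos": TCP position; "ee_rot": TCP orientation; "ft_force": force on the tool from outside, world axes, zero at the start; "wrist_torque": the same for the moment, N m; "opening": opening from 0.0 (shut) to 1.0 (fully open).
Only numpy, scipy, OpenCV 4.12 (cv2) and the standard library are available. Lean on these libraries where they do the work, as an engineer would, in place of code of your own. Each camera call takes 0.05 s, during which the arm holds its last target.

### The job

The wider of the two label printers on the packing bench needs a new roll: press down the black release tab at its front so that its cover springs up, then push the cover back until it is fully open and stays there. Use the fingers only to press and push, leave the narrow printer shut, and do not pick up or shift anything else on the bench.

Things in the scene. Friction and masses are not known exactly. Their poses are not given: they have to be found in the camera images.
- wide_printer: the wide label printer, the one to open: grey desktop unit fixed to the bench, 180 mm wide (y), 211 mm deep (x from -111 to 100 mm), 122 mm high shut; origin under it on the bench; x points from its front (the side with the black tab) to its back, where the cover is hinged, z up; the deck ahead of the cover is 72 mm high
- wide_cover (a joint): angle of the top cover about its rear hinge, rad: 0 shut and latched, grows as the front edge rises. Once the tab lets it go, a damped spring lifts it within about 1 s to about 1.05, where it stays; from there it swings freely to a stop at 1.9. It falls back to 1.05 if left short of upright (1.57), and on to the stop if pushed past about 1.65
- wide_tab (a joint): angle of the release tab, rad: 0 at rest, grows as its front is pressed down, stop at 0.30; lets the cover go at about 0.17; sprung, needs about 7 N at the press point, comes back when let go
- wide_tab_top (a point): press point on top of the black tab: at rest 112 mm ahead of the printer's origin, 93 mm above the bench. Tab 30 mm wide (y); level face from 13 mm in front of this point to 29 mm behind it, where the tab's upright claw (33 mm tall) holds the cover. Press straight down: 6 mm lets go, 10 mm is the stop. Axes turn with the tab
- wide_cover_edge (a point): middle of the cover's front edge. Cover: flat, 176 mm wide, 150 mm from hinge to front edge, 14 mm thick, about 0.16 kg. Shut: 65 mm ahead of the printer's origin, 115 mm above the bench; sprung up: about 244 mm above the bench, 10 mm behind the origin. Axes turn with the cover
- wide_hinge (a point): middle of the cover's hinge line (parallel to the printer's y), 85 mm behind the printer's origin, 112 mm above the bench; axes as the printer's
- narrow_printer: the narrow label printer, to be left alone: grey desktop unit fixed to the bench, 120 mm wide (y), 211 mm deep (x from -111 to 100 mm), 122 mm high shut; origin under it on the bench; x points from its front (the side with the black tab) to its back, where the cover is hinged, z up; the deck ahead of the cover is 72 mm high
- narrow_cover (a joint): angle of the top cover about its rear hinge, rad: 0 shut and latched, grows as the front edge rises. Once the tab lets it go, a damped spring lifts it within about 1 s to about 1.05, where it stays; from there it swings freely to a stop at 1.9. It falls back to 1.05 if left short of upright (1.57), and on to the stop if pushed past about 1.65
- narrow_tab (a joint): angle of the release tab, rad: 0 at rest, grows as its front is pressed down, stop at 0.30; lets the cover go at about 0.17; sprung, needs about 7 N at the press point, comes back when let go
- narrow_tab_top (a point): press point on top of the black tab: at rest 112 mm ahead of the printer's origin, 93 mm above the bench. Tab 30 mm wide (y); level face from 13 mm in front of this point to 29 mm behind it, where the tab's upright claw (33 mm tall) holds the cover. Press straight down: 6 mm lets go, 10 mm is the stop. Axes turn with the tab
- narrow_cover_edge (a point): middle of the cover's front edge. Cover: flat, 116 mm wide, 150 mm from hinge to front edge, 14 mm thick, about 0.16 kg. Shut: 65 mm ahead of the printer's origin, 115 mm above the bench; sprung up: about 244 mm above the bench, 10 mm behind the origin. Axes turn with the cover
- narrow_hinge (a point): middle of the cover's hinge line (parallel to the printer's y), 85 mm behind the printer's origin, 112 mm above the bench; axes as the printer's
- tape_roll: bystander, loose: flat-lying ring of clear packing tape, 96 mm across, 48 mm high; origin under its centre
- stapler: bystander, loose: dark desk stapler, 130 x 34 x 45 mm; origin under its middle
- new_roll: bystander, loose: spare white label roll standing on end, 84 mm across, 104 mm high; origin under its centre
- mug: bystander, loose: white mug, 80 mm across, 95 mm high; origin under its centre
- carton: bystander, loose: small closed cardboard box, 120 x 160 x 90 mm; origin under its middle
- scanner: bystander, loose: hand-held scanner lying on the bench, 175 mm long, 62 mm wide, 46 mm high; origin on the bench near its middle
- parts_bin: bystander, loose: open blue storage bin, 160 x 100 x 75 mm; origin under its middle

How it is judged:
On the way, in this order (a step that is already met when the one before it is completed fails the run):
1. the wide printer's release tab is pressed down by the fingers while its cover is still shut (value of joint wide_tab above 0.08 rad and value of joint wide_cover below 0.1 rad and contact force between the fingers and wide_printer above 0.5 N).
2. the wide printer's cover has sprung up (value of joint wide_cover above 0.6 rad), for 0.1 s.
At the end, for the whole second after the job is handed in: the wide printer's cover rests fully open (over 1.75 rad, stop at 1.9), its tab is back up (under 0.06 rad), the narrow printer's cover is shut (under 0.05 rad), and no bystander is more than 30 mm from where it started (value of joint wide_cover above 1.75 rad and not (velocity of joint wide_cover above 0.2 rad/s) and not (velocity of joint wide_cover below -0.2 rad/s) and value of joint wide_tab below 0.06 rad and value of joint narrow_cover below 0.05 rad and not (distance of any of tape_roll, stapler, new_roll, mug, carton, scanner, parts_bin from where it was at the start of the episode above 0.03 m)); the robot touches nothing.
It fails at once if the narrow printer is opened (value of joint narrow_cover above 0.1 rad).
It fails at once if a bystander is picked up (height (world z) of any of tape_roll, stapler, new_roll, mug, carton, scanner, parts_bin above 0.02 m).
It fails at once if a bystander is shifted by more than 30 mm (distance of any of tape_roll, stapler, new_roll, mug, carton, scanner, parts_bin from where it was at the start of the episode above 0.03 m).
It also fails if it takes over 38 s, if anything falls off the work surface, if the arm or the gripper's body presses on something with over 40 N, if the wrist force passes 120 N, or if a joint passes its speed limit or range.

## Working session

There is one attempt and no reset: what is moved stays moved. The work goes in short steps, Python scripts to look and compute and a shell command to move; the robot and the scene stay as the last step left them, time stands still between calls to the robot, and variables do not carry over. Pictures are saved under pics/ and viewed, and the job is handed in when it is done.

```bash
mkdir -p pics; ls
python3 - <<'E'
from bench import arm, vision
import cv2
for n in("side","top"):
    cv2.imwrite(f"pics/{n}0.png",vision.camera(n)); print(n,vision.camera_model(n))
o=arm.get_obs(); print(o)
E
```

```text
pics
side {'fx': 360.45431834494696, 'fy': 360.45431834494696, 'cx': 255.50639516606302, 'cy': 193.11554357326312, 'rvec': array([ 0.45626933, -2.78632256,  1.12853521]), 'tvec': array([0.57052295, 0.18966674, 1.03468955])}
top {'fx': 387.9109622025883, 'fy': 387.9109622025883, 'cx': 256.7648443387676, 'cy': 195.71721625008834, 'rvec': array([ 2.17767743, -2.1383832 ,  0.07754823]), 'tvec': array([0.01549443, 0.61099899, 1.13461184])}
{'t': 0.1, 'q': array([ 1.12882074,  0.53706929, -0.00447508,  1.53871254,  0.00257271,
        1.06729447, -0.07119406]), 'dq': array([-0.00069049, -0.00066409, -0.00198049, -0.00248429, -0.00053463,
        0.00051921,  0.00068759]), 'joint_torque': array([ 2.25502161e-03, -5.72080171e+01,  9.93746705e-01, -2.52235633e+01,
       -5.61651529e-02,  1.34487890e-02,  4.19393484e-05]), 'tool_pos': array([ 0.23847285, -0.60437599,  0.40396392]), 'ee_rot': array([ 2.01614584,  0.3849733 , -2.01684782]), 'ft_force': array([-0.18935425,  1.03745938, -0.39367331]), 'wrist_torque': array([-0.01366962,  0.01508569, -0.06164946]), 'opening': 1.0002771724354864}
```

View pics/side0.png

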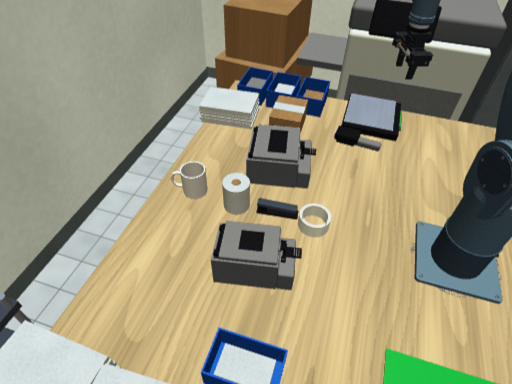

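View pics/top0.png

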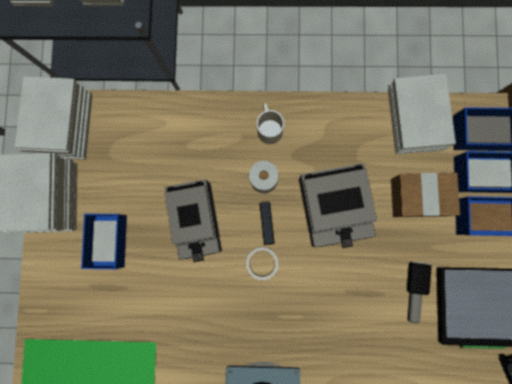

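The two pictures show the wide printer at about (340,205) in the top view, with its black tab at about (346,237). The narrow printer is at (192,218). I'll zoom in to measure.

```bash
cat > h.py <<'E'
import numpy as np, cv2
from bench import arm, vision
def ray(n,u,v):
    m=vision.camera_model(n);R=cv2.Rodrigues(np.array(m['rvec']))[0];t=np.array(m['tvec'])
    d=R.T@np.array([(u-m['cx'])/m['fx'],(v-m['cy'])/m['fy'],1]);return -R.T@t,d
def onz(n,u,v,z):
    c,d=ray(n,u,v);return c+d*(z-c[2])/d[2]
def proj(n,p):
    m=vision.camera_model(n);K=np.array([[m['fx'],0,m['cx']],[0,m['fy'],m['cy']],[0,0,1.]])
    return cv2.projectPoints(np.array(p,float).reshape(-1,3),np.array(m['rvec']),np.array(m['tvec']),K,None)[0].reshape(-1,2)
E
python3 - <<'E'
from h import *
a=cv2.imread('pics/top0.png')[155:260,290:390];cv2.imwrite('pics/topz.png',cv2.resize(a,None,fx=5.7,fy=5.7,interpolation=cv2.INTER_CUBIC))
b=cv2.imread('pics/side0.png')[115:195,235:330];cv2.imwrite('pics/sidez.png',cv2.resize(b,None,fx=7,fy=7,interpolation=cv2.INTER_CUBIC))
g=cv2.imread('pics/top0.png');h=cv2.cvtColor(g,cv2.COLOR_BGR2HSV)
m=((h[...,1]<60)&(h[...,2]<190)).astype(np.uint8)
n,l,s,c=cv2.connectedComponentsWithStats(m)
for i in range(1,n):
    if s[i,4]>300: print(s[i],c[i])
m=(g.max(2)<55).astype(np.uint8);m[:155]=0;m[260:]=0
n,l,s,c=cv2.connectedComponentsWithStats(m)
for i in range(1,n):
    if s[i,4]>20: print('dark',s[i],c[i])
print([ray(k,0,0)[0] for k in('top','side')])
E
```

```text
[    0     0   512   384 64397] [217.50399863  81.07470845]
[256 103  29  40 588] [269.64115646 123.28231293]
[ 467  115   45   28 1160] [489.10258621 128.97155172]
[248 160  31  33 702] [263.3988604  175.77492877]
[ 469  160   43   28 1159] [490.03019845 173.00172563]
[ 300  163   77   84 4964] [338.49476229 205.0004029 ]
[421 172  19  44 740] [429.87297297 193.86081081]
[ 164  180   57   81 3339] [192.15992812 219.32973944]
[260 202  14  42 373] [266.55764075 222.68632708]
[ 91 221  25  41 906] [103.17439294 240.54415011]
[246 247  33  34 399] [261.74686717 263.67669173]
[408 262  22  61 852] [417.52112676 289.09389671]
[ 439  268   73   78 5218] [476.44346493 305.7439632 ]
[ 225  362   76   22 1329] [262.1324304  373.83370956]
dark [454 155  58  37 418] [464.00239234 173.96411483]
dark [469 155  43   5  92] [491.66304348 155.65217391]
dark [305 165  58  14 200] [333.15 171.97]
dark [392 176  10  40 290] [396.24137931 196.19310345]
dark [300 178  14  68 178] [306.1011236  209.33707865]
dark [167 182  37  10 129] [184.76744186 186.46511628]
dark [207 182  14  69 197] [213.07614213 213.51269036]
dark [318 187  46  27 880] [340.30568182 200.41477273]
dark [456 197  13  38 359] [462.47075209 217.64623955]
dark [260 203  14  41 266] [266.46992481 221.95488722]
dark [177 204  24  23 423] [188.40661939 215.22931442]
dark [117 215   9  45 329] [121.20972644 237.34346505]
dark [ 84 216  11  44 319] [ 88.31661442 237.10971787]
dark [336 228  16  19 173] [344.59537572 235.3583815 ]
dark [189 242  16  18 177] [196.37288136 249.45762712]
[array([ 0.49630931, -0.00551235,  1.18934879]), array([0.37638657, 0.73520146, 0.86594708])]
```

View pics/topz.png

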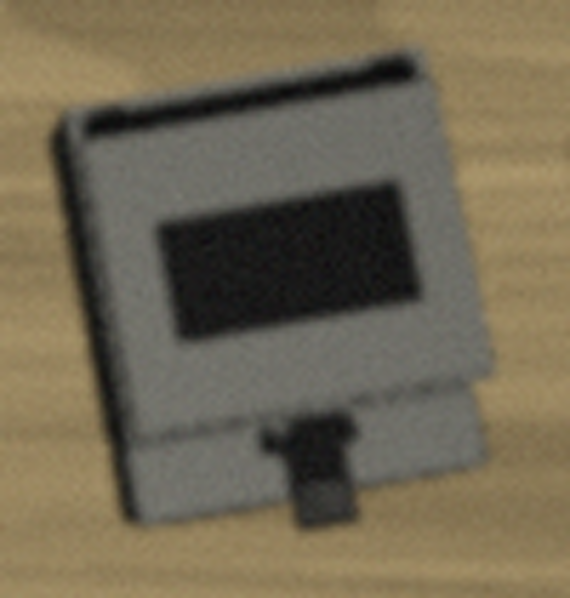

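View pics/sidez.png

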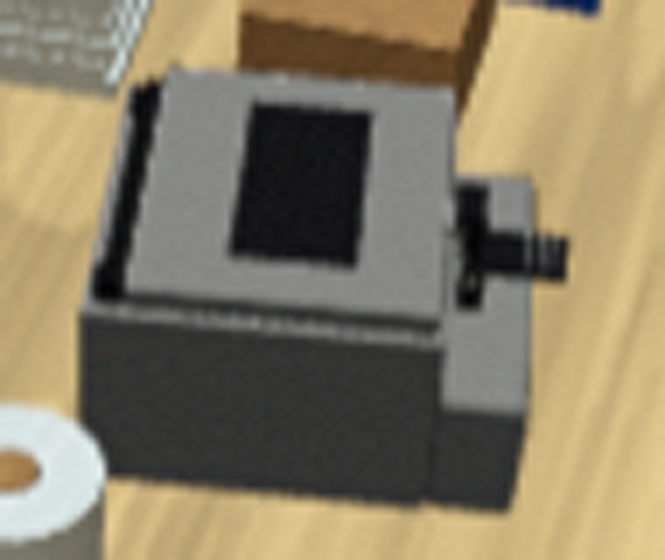

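Run:
```python
from h import *
T=lambda x,y:(290-.5+(x+.5)/5.7,155-.5+(y+.5)/5.7)
S=lambda x,y:(235-.5+(x+.5)/7,115-.5+(y+.5)/7)
w=[onz('top',*T(*p),.122) for p in[(160,225),(400,183),(420,298),(182,340)]]
w=np.array(w);print('win',w.mean(0))
ax=(w[0]+w[1]-w[2]-w[3])[:2];ay=(w[0]+w[3]-w[1]-w[2])[:2]
print('yaw',np.degrees(np.arctan2(ax[1],ax[0])),np.degrees(np.arctan2(-ay[0],ay[1])))
f=[onz('top',*T(*p),.093) for p in[(298,527),(357,519)]];print('tab front top',f,np.mean(f,0))
f=[onz('side',*S(*p),.093) for p in[(567,237),(567,262)]];print('tab front side',f,np.mean(f,0))
d=[onz('top',*T(*p),.072) for p in[(138,522),(487,458)]];print('deckfront',d)
d=[onz('side',*S(*p),.072) for p in[(527,412),(533,180)]];print('deckfront side',d)
c=[onz('top',*T(*p),.122) for p in[(135,437),(492,378),(425,52),(65,112)]];print('cov',np.round(c,4))
# build pose
y=np.radians(np.degrees(np.arctan2(ax[1],ax[0])));
from scipy.spatial.transform import Rotation as Ro
o=arm.get_obs();print(Ro.from_rotvec(o['ee_rot']).as_matrix().round(3))
for n,u,v,z in[('tape',261.7,263.5,.048),('stap',266.5,222,.045),('carton',425,195,.09),('new',263.4,176,.104)]:print(n,onz('top',u,v,z))
```

```text
win [ 0.59244368 -0.20636658  0.122     ]
yaw 10.193052331010385 11.009135100742524
tab front top [array([ 0.46465369, -0.21529123,  0.093     ]), array([ 0.469119  , -0.24399726,  0.093     ])] [ 0.46688635 -0.22964424  0.093     ]
tab front side [array([ 0.46770105, -0.24435262,  0.093     ]), array([ 0.46387283, -0.22563095,  0.093     ])] [ 0.46578694 -0.23499178  0.093     ]
deckfront [array([ 0.46490948, -0.13980858,  0.072     ]), array([ 0.50011733, -0.31318265,  0.072     ])]
deckfront side [array([ 0.46189751, -0.13836767,  0.072     ]), array([ 0.49594419, -0.31056817,  0.072     ])]
cov [[ 0.5067 -0.1322  0.122 ]
 [ 0.5381 -0.3022  0.122 ]
 [ 0.6956 -0.2716  0.122 ]
 [ 0.6635 -0.0974  0.122 ]]
[[-0.001  0.367 -0.93 ]
 [ 0.001 -0.93  -0.367]
 [-1.    -0.001  0.   ]]
tape [0.41119105 0.0079253  0.048     ]
stap [ 0.53192574 -0.0039669   0.045     ]
carton [ 0.61479419 -0.44912344  0.09      ]
new [0.65964866 0.00691497 0.104     ]
```

Both views agree: yaw is about 10.7° and the printer origin about (0.589,-0.207). The tab press point is about (0.479,-0.228), and the deck front matches to 2–3 mm. I'll close the fingers, turn about -11° and travel high to above the tab.

```bash
python3 -m jog '[[[20,32,0,-3,0],[40,64,0,-6,0],[60,96,0,-9,0],[80,128,0,-11,0],[100,160,0,-11,0]]]'; python3 -m jog '[[[20,32,0,0,0],[40,64,0,0,0],[60,96,0,0,0],[80,128,0,0,0],[100,160,0,0,0]]]'
```

```text
t: 0.52
tool_pos: [0.3391, -0.4429, 0.4044]
ee_rot: [2.126, 0.194, -2.127]
ft_force: [0.7, -0.8, -0.3]
opening: 0.647
t: 0.93
tool_pos: [0.439, -0.2829, 0.4046]
ee_rot: [2.125, 0.196, -2.126]
ft_force: [-0.0, -0.7, 0.6]
opening: 0.268
```

```bash
python3 -m jog '[[[18,27,0,0,0],[36,54,0,0,0],[36,54,-40,0,0],[36,54,-80,0,0],[36,54,-110,0,0]]]'; python3 -m jog '[[[0,0,-10,0,0],[0,0,-20,0,0],[0,0,-20,0,0],[0,0,-20,0,0],[0,0,-20,0,0]]]'
python3 - <<'E'
from h import *
o=arm.get_obs();print(o['tool_pos'],o['opening'])
a=vision.camera('top');b=vision.camera('side')
cv2.imwrite('pics/a1.png',np.hstack([cv2.resize(x,(400,400),interpolation=cv2.INTER_CUBIC) for x in(a[150:260,290:400],b[90:200,225:335])]))
E
```

```text
t: 1.35
tool_pos: [0.4742, -0.2296, 0.2924]
ee_rot: [2.123, 0.199, -2.126]
ft_force: [-0.7, -0.3, -0.6]
opening: 0.008
t: 1.77
tool_pos: [0.4753, -0.2311, 0.2763]
ee_rot: [2.127, 0.194, -2.122]
ft_force: [-0.2, -0.2, 1.0]
opening: 0.003
[ 0.47531256 -0.23109403  0.27630592] 0.0030312763125465198
```

View pics/a1.png

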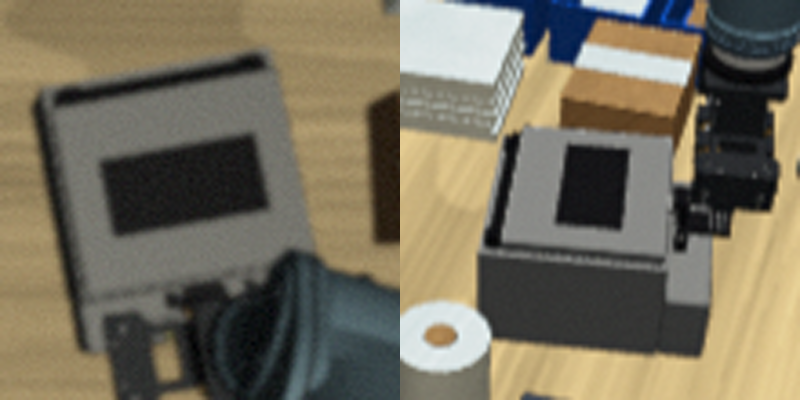

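The shut fingers sit just above the tab and ahead of the claw (top view about (345,240)), and the gripper body is clear of the cover. Now I'll press.

```bash
python3 -m jog '[[[0,2,-6,0,0],[0,2,-12,0,0],[0,2,-16,0,0],[0,2,-18,0,0],[0,2,-20,0,0]]]'; python3 -m jog '[[[0,0,-2,0,0],[0,0,-4,0,0],[0,0,-5,0,0],[0,0,-6,0,0],[0,0,-6,0,0]]]'
python3 - <<'E'
from h import *
b=vision.camera('side')
cv2.imwrite('pics/a2.png',cv2.resize(b[70:200,205:335],(520,520),interpolation=cv2.INTER_CUBIC))
E
```

```text
t: 2.28
tool_pos: [0.4744, -0.2286, 0.2546]
ee_rot: [2.124, 0.196, -2.126]
ft_force: [-2.9, 1.8, 9.2]
opening: 0.006
t: 2.7
tool_pos: [0.4746, -0.2286, 0.2507]
ee_rot: [2.124, 0.196, -2.126]
ft_force: [-9.0, 3.1, 29.1]
opening: 0.002
```

View pics/a2.png

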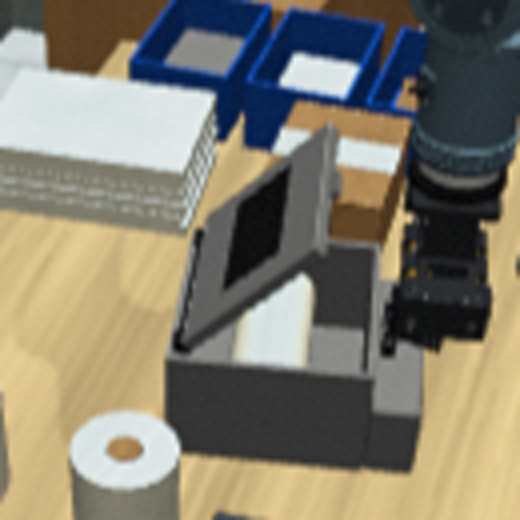

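The cover is released and rising. I'll lift clear and give it time to settle.

```bash
python3 -m jog '[[[0,0,30,0,0],[0,0,60,0,0],[0,0,95,0,0],[0,0,132,0,0],[0,0,132,0,0]]]'; python3 -m jog '[[[0,0,0,0,0],[0,0,0,0,0],[20,4,0,0,0],[39,7,0,0,0],[59,11,0,0,0]]]'
python3 - <<'E'
from h import *
b=vision.camera('side')
cv2.imwrite('pics/a3.png',cv2.resize(b[50:200,185:335],(520,520),interpolation=cv2.INTER_CUBIC))
print(arm.get_obs()['tool_pos'])
E
```

```text
t: 3.17
tool_pos: [0.4766, -0.2295, 0.387]
ee_rot: [2.133, 0.19, -2.113]
ft_force: [0.4, -1.0, 0.2]
opening: 0.001
t: 3.58
tool_pos: [0.5334, -0.2176, 0.3786]
ee_rot: [2.122, 0.197, -2.13]
ft_force: [0.2, 0.3, -1.3]
opening: 0.007
[ 0.53707294 -0.21564334  0.37877274]
```

View pics/a3.png

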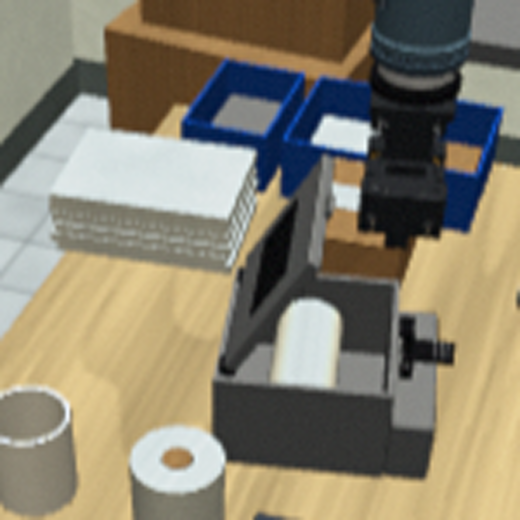

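The cover is standing at about 1.05, the tab is back up, and the tool is in front of the cover's underside with the gripper body higher than the edge. Now I'll push back along the printer's x.

```bash
python3 -m jog '[[[15,3,0,0,0],[30,6,0,0,0],[44,8,0,0,0],[56,11,0,0,0],[68,13,0,0,0]]]'; python3 -m jog '[[[10,2,0,0,0],[20,4,0,0,0],[29,6,0,0,0],[39,7,0,0,0],[49,9,0,0,0]]]'
python3 - <<'E'
from h import *
b=vision.camera('side')
cv2.imwrite('pics/a4.png',cv2.resize(b[50:200,185:335],(520,520),interpolation=cv2.INTER_CUBIC))
o=arm.get_obs();p=o['tool_pos'];print(p,(p[0]-.589)*.983+(p[1]+.207)*.186)
E
```

```text
t: 4.05
tool_pos: [0.6015, -0.2042, 0.3782]
ee_rot: [2.121, 0.198, -2.13]
ft_force: [0.2, -0.1, 0.5]
opening: 0.005
t: 4.47
tool_pos: [0.6506, -0.1956, 0.3788]
ee_rot: [2.122, 0.197, -2.129]
ft_force: [0.7, -0.7, 0.6]
opening: 0.003
[ 0.65213418 -0.19453513  0.37883036] 0.06437936585666232
```

View pics/a4.png

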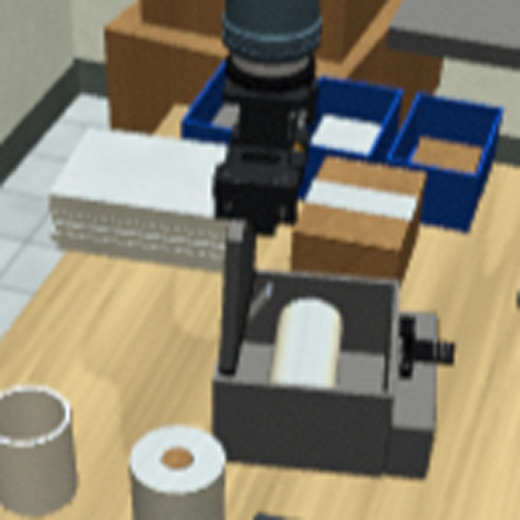

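The cover is nearly upright, so I'll keep pushing past 1.65.

```bash
python3 -m jog '[[[8,1,0,0,0],[16,3,0,0,0],[24,4,0,0,0],[31,6,0,0,0],[37,7,0,0,0]]]'; python3 -m jog '[[[4,1,0,0,0],[8,1,0,0,0],[8,1,0,0,0],[8,1,0,0,0],[8,1,0,0,0]]]'
python3 - <<'E'
from h import *
b=vision.camera('side')
cv2.imwrite('pics/a5.png',cv2.resize(b[50:200,185:335],(520,520),interpolation=cv2.INTER_CUBIC))
o=arm.get_obs();p=o['tool_pos'];print(p,(p[0]-.589)*.983+(p[1]+.207)*.186)
E
```

```text
t: 4.93
tool_pos: [0.6883, -0.1882, 0.3806]
ee_rot: [2.125, 0.197, -2.125]
ft_force: [-1.0, 0.3, -0.0]
opening: 0.002
t: 5.35
tool_pos: [0.6933, -0.1878, 0.3801]
ee_rot: [2.116, 0.197, -2.136]
ft_force: [-12.7, 1.8, 6.8]
opening: 0.005
[ 0.69330601 -0.18781412  0.38007624] 0.10610138518571437
```

View pics/a5.png

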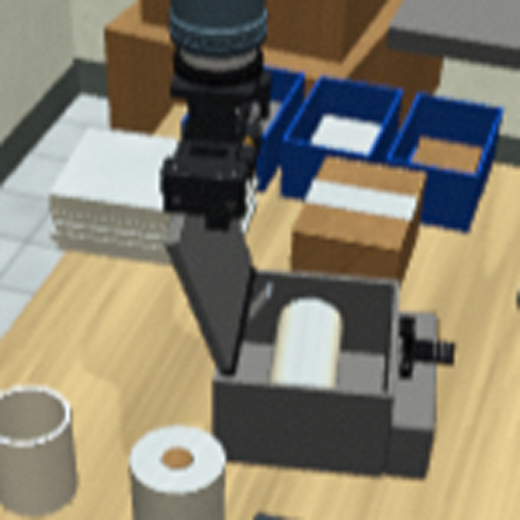

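The 13 N push force means the cover is at its stop. I'll back off and lift.

```bash
python3 -m jog '[[[-15,-3,0,0,0],[-45,-9,0,0,0],[-80,-15,0,0,0],[-115,-22,0,0,0],[-150,-28,20,0,0]]]'; python3 -m jog '[[[-30,-6,20,0,0],[-60,-11,40,0,0],[-90,-17,40,0,0],[-90,-17,40,0,0],[-90,-17,40,0,0]]]';python3 -m jog '[[[0,0,0,0,0],[0,0,0,0,0],[0,0,0,0,0],[0,0,0,0,0],[0,0,0,0,0]]]'
python3 - <<'E'
from h import *
b=vision.camera('side');cv2.imwrite('pics/a6.png',b);a=vision.camera('top')
d=cv2.absdiff(a,cv2.imread('pics/top0.png')).max(2)
cv2.imwrite('pics/a6t.png',a)
for n,(x,y,w,h) in dict(tape=(244,245,37,38),stap=(258,200,18,46),new=(246,158,35,37),mug=(254,101,33,44),carton=(400,170,60,48),narrow=(162,178,60,84),bin=(80,212,48,58),scan=(406,260,26,64)).items(): print(n,(d[y:y+h,x:x+w]>40).sum())
m=cv2.imread('pics/side0.png')
# expected positions of cover edge at 1.9
c,s=.983,.186
for th in(1.65,1.75,1.9):
    x=.085-.15*np.cos(th);z=.112+.15*np.sin(th)
    print(th,[proj('side',[.589+c*x-s*y,-.207+s*x+c*y,z]).round(1).tolist() for y in(.088,-.088)])
E
```

```text
t: 5.82
tool_pos: [0.5428, -0.2156, 0.3976]
ee_rot: [2.12, 0.198, -2.133]
ft_force: [-0.8, 0.3, 1.3]
opening: 0.004
t: 6.23
tool_pos: [0.4546, -0.2333, 0.4415]
ee_rot: [2.127, 0.192, -2.125]
ft_force: [0.3, 0.0, 0.1]
opening: 0.004
t: 6.65
tool_pos: [0.4561, -0.2324, 0.4403]
ee_rot: [2.124, 0.197, -2.125]
ft_force: [-0.4, -0.2, 0.5]
opening: 0.001
tape 0
stap 0
new 0
mug 0
carton 0
narrow 0
bin 0
scan 1351
1.65 [[[246.2, 117.7]], [[254.2, 86.9]]]
1.75 [[[241.2, 117.8]], [[249.7, 87.1]]]
1.9 [[[233.9, 118.8]], [[243.1, 88.1]]]
```

View pics/a6.png

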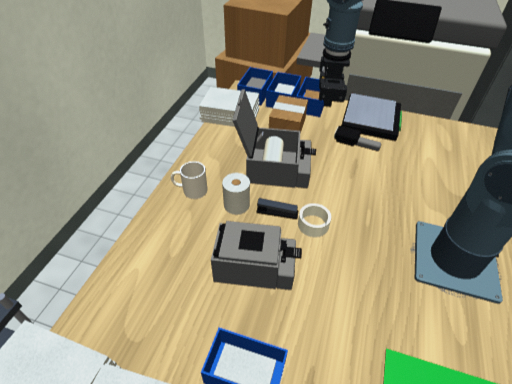

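View pics/a6t.png

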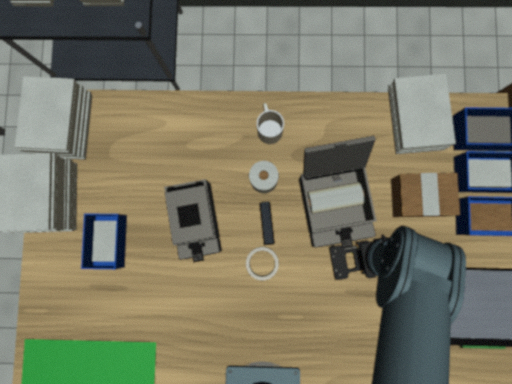

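The cover's front edge shows at about (234,121)–(243,90) in the side view, which matches 1.9 rad. The tab is up, and the scanner, hidden by the arm in the top view, hasn't moved in the side view.

Run:
```python
from h import *
a=cv2.imread('pics/side0.png');b=vision.camera('side')
d=cv2.absdiff(a,b).max(2);print('scanner diff',(d[122:152,332:385]>40).sum(),'tab diff',(d[140:158,300:318]>40).sum())
arm.hand_in()
```

```text
scanner diff 0 tab diff 2
the job is handed in; nothing more can be done
```

The wide printer is open and I've handed the job in; no verdict came back. I pressed its tab with the closed fingers until the cover sprang up. I then pushed the cover back along the printer's axis until it met its stop, with about 13 N measured there, and backed the arm well clear.

- **Cover:** after I let go, its front edge in the side view lined up with the position calculated for 1.9 rad, so it is fully open.
- **Tab:** it is back at rest, with only 2 changed pixels from the first picture.
- **Other items:** the narrow printer and six of the seven loose items showed no change in the top view.
- **Scanner:** the arm blocked it in the top view, so that check could not be used. It showed no change in the side view.

No check failed, and the last force reading before hand-in was under 1 N, within sensor noise. The work took about 7 s of the 38 s allowed.

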